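# Lock, power and start a board test

### The arm

A 6-joint arm with a two-finger parallel gripper is mounted at the origin on the work surface. World frame = base frame: x ahead of the robot, y to its left, z up, the work surface at z = 0. Lengths are in m, angles in rad, forces in N, time in s.
With the tool pointing down it reaches from about 0.35 to 0.775 m from the base axis. Payload 7.3 kg.
Tool frame: the origin (TCP) lies at the very end of the fingers, on their centre line; the grasp point (between the pads) lies 19 mm behind it (robot.hold_point_z is the distance from the TCP to the grasp point, in m); z points along the fingers, y is the direction in which the jaws open and shut (so a half turn about z gives the same grasp; the last joint's range is limited). The gripper opens to 92 mm and grips with 3 to 60 N. Pads are 19 mm wide; open, the fingers measure 130 mm over their backs; the gripper's body (75 mm by 190 mm) begins 47 mm behind the grasp point.
Start: joints at [-1.477, 0.342, 1.524, -0, 1.275, -0.146], TCP at [0.125, -0.51, 0.227] pointing down, gripper open.
Joint ranges: [-2.53, 2.53], [-0.77, 2.02], [0.04, 2.7], [-1, 4.14], [0.28, 2.66], [-3.11, 3.11]. Speed limits (rad/s): [2.57, 2.57, 3.14, 3.14, 3.14, 3.14].

### API

Orientations are given as [roll, pitch, yaw] about the fixed x, y, z axes, in that order (R = Rz(yaw) Ry(pitch) Rx(roll)).
In Python, from cell import monitor, viewer, robot gives the robot as it stands.
- The arm moves only by the tool move_arm, never from a script. Its argument "deltas" is a list of rows, each an object of numbers: "x", "y", "z": the shift along the tool's x, y, z in m; "wx", "wy", "wz": the turn, a rotation vector about the tool's x, y, z in degrees; "hand": the opening, from 0 (shut) to 1 (fully open). In form: [{"x": .., "y": .., "z": .., "wx": .., "wy": .., "wz": .., "hand": ..}, ...]. A call has 1 to 8 rows; each row is the pose to reach, as a shift and turn from the pose commanded when the call began, along the tool's axes at that moment; what a row does not reach only later rows make up. A row lasts 1/8 s, in which the tool goes at most 62.5 mm and 10.7 degrees, less where a joint would pass 70% of its speed; a pose out of reach is approached as far as the arm can. A call with a gripper value outside its range is refused whole. The fingers move at their own pace and stop on an object; "grip_force" is the grip in N (left out, the last holds). Time passes only in rows, so rows that repeat a pose let the fingers close. It gives the time, the measured TCP pose, the force and the opening at its end, in the units of the state.
- monitor.observe(): the state, without advancing time (a new reading comes with each control period).
- viewer.read_camera(name): name is "side" or "top" or "wrist"; returns the picture (480x640x3 uint8, red, green, blue); there is no depth.
- viewer.camera_params(name): a dict with "camera_matrix" (3x3 intrinsics, pixels), "R" (3x3) and "t" (3): a world point X has camera coordinates R X + t. Camera axes: x right, y down, z forward; pixel columns grow to the right and rows downward; lengths in m; the calibration is good to about 2 mm. A picture is of the moment at which its call begins: read the wrist's pose just before it. camera_params takes no time and is no camera call; for the wrist camera it gives the pose at the moment of the call.
- robot.hand_in(): hands the job in, once; it reports no verdict.
The state is a dict: "time": time; "qpos": joint angles; "qvel": joint speeds; "joint_efforts": joint torques, N m; "tool_pos": TCP position; "tool_rot": TCP orientation; "contact_force": force on the tool from outside, world axes, zero at the start; "torque": the same for the moment, N m; "opening": finger opening in m.
Only numpy, scipy, OpenCV 4.12 (cv2) and the standard library are available. Lean on these libraries where they do the work, as an engineer would, in place of code of your own. Each camera call takes 0.05 s, during which the arm holds its last target. There are 200 camera calls.

### The job

Run the test of the circuit board in the white test fixture, in this order: push the orange latch key fully down so that it locks the board, then switch the grey power unit on by pressing the white-striped end of its black rocker right down, then press the green button on the control box all the way in and let it come back. Do not press the red button, and leave the control box and all the loose things on the bench where they are; nothing is to be picked up.

Things in the scene. Friction and masses are not known exactly. Their poses are not given: they have to be found in the camera images.
- fixture: White test fixture, 140 (x) x 160 (y) x 45 mm high, fixed to the bench, origin at the centre of its underside. A green board (100 (x) x 80 (y) mm) lies on it; the orange latch key stands beside the board at (0, +53) mm in the fixture's frame. Its place on the bench and yaw vary.
- latch_top (a point): Centre of the top face of the orange latch key on the fixture. The key is 32 (x) x 28 (y) mm; its top is 75 mm above the bench when up, and 67 mm when fully down, still 14 mm above its black surround (44 x 40 mm). The point moves with the key.
- latch (a joint): How far the latch key is pushed down, in m: 0 up, 0.008 fully down. It takes about 4 N, has no spring and stays where it is pushed.
- power_unit: Grey bench power unit, 180 (x) x 120 (y) x 60 mm high, fixed to the bench, origin at the centre of its underside. The black rocker lies on its top, pivot at (-40, 0) mm and 67 mm up, long way along the unit's x; a loose heatsink rests on the top farther back at +x. Its place on the bench and yaw vary.
- rocker_on (a point): Pressing spot on the white-striped ON half of the black rocker (56 mm long, 30 mm wide, shallow V-shaped top): on its top surface, 19 mm from the pivot towards the unit's +x. It moves with the rocker: about 79 mm above the bench when off, 72 mm when fully on, where that half lies level. The black surround (76 x 46 mm) is 66 mm above the bench.
- rocker (a joint): Angle of the rocker in rad: 0 off (striped +x end up), 0.4 fully on (striped end down). It takes about 3 N at the pressing spot, has no spring and stays where it is left.
- control_box: Loose grey control box with an aluminium top, 80 (x) x 150 (y) x 40 mm high, 0.95 kg, origin at the centre of its underside. Green button at (0, +38) mm, red button at (0, -38) mm in its frame. Its place on the bench and yaw vary.
- start_top (a point): Centre of the top of the green button (30 mm across), 62 mm above the bench at rest, 56 mm fully in, still 4 mm above its black collar (46 mm across).
- start (a joint): Travel of the green button in m: 0 out, 0.006 fully in. Spring return, about 1.2 N at the start and 4 N fully in.
- stop_top (a point): Centre of the top of the red button (30 mm across), 62 mm above the bench; not to be pressed.
- stop (a joint): Travel of the red button in m: 0 out, 0.006 fully in; spring return.
- heatsink: Bystander: aluminium finned heatsink 45 x 60 x 24 mm lying on the power unit behind the rocker, 60 mm above the bench; origin under its centre.
- jar: Bystander: white jar with blue cap, 40 mm across, 50 mm high, in front (-x) of the fixture; origin under its centre.
- spare_board: Bystander: spare green circuit board 60 x 85 mm, 10 mm high, lying in front (-x) of the control box; origin under its centre.
- screwdriver: Bystander: screwdriver with yellow handle, 170 mm long, lying at the back right.
- tape: Bystander: blue ring of tape 90 mm across, 18 mm high, at the back; origin under its centre.
- multimeter: Bystander: yellow multimeter 80 x 160 x 41 mm lying at the back; origin under its centre.

How it is judged:
By the outcome, as a careful person would: the job done as asked, in the order asked, and still so for the second after the job is handed in, with the robot touching nothing.
It also fails if it takes over 48 s, if anything falls off the work surface, if the arm or the gripper's body presses on something with over 40 N, if the wrist force passes 120 N, or if a joint passes its speed limit or range.

## Working session

There is one attempt and no reset: what is moved stays moved. The work goes in short steps, Python scripts to look and compute and a tool call to move; the robot and the scene stay as the last step left them, time stands still between calls to the robot, and variables do not carry over. Pictures are saved under pics/ and viewed, about 8 in all and at most 12, crops included, and the job is handed in when it is done.

Besides the shell and the picture viewer there is one more tool, called after ">>>" by a JSON object that holds its "api" and its "payload". move_arm: Moves the arm, as the interface text tells. Its arguments: {"type":"object","properties":{"deltas":{"type":"array","items":{"type":"object","properties":{"x":{"type":"number"},"y":{"type":"number"},"z":{"type":"number"},"wx":{"type":"number"},"wy":{"type":"number"},"wz":{"type":"number"},"hand":{"type":"number"}}}},"grip_force":{"type":"number"}},"required":["deltas"]}

```bash
mkdir -p pics
python3 - <<'E'
from cell import monitor, viewer, robot
import cv2,numpy as np
s=monitor.observe()
print({k:np.round(s[k],3) for k in ('time','tool_pos','tool_rot','opening')})
for n in('top','side'):
    cv2.imwrite(f'pics/{n}1.png',viewer.read_camera(n)[:,:,::-1])
    p=viewer.camera_params(n);print(n,p)
E
```

```text
{'time': np.float64(0.0), 'tool_pos': array([ 0.125, -0.51 ,  0.226]), 'tool_rot': array([-3.14, -0.  ,  0.24]), 'opening': np.float64(0.091)}
top {'camera_matrix': array([[598.61697305,   0.        , 316.77792601],
       [  0.        , 598.61697305, 242.2550731 ],
       [  0.        ,   0.        ,   1.        ]]), 'R': array([[ 0.01861138, -0.9998044 ,  0.00669133],
       [-0.98671601, -0.01944718, -0.16128644],
       [ 0.16138502, -0.00360068, -0.98688495]]), 't': array([-0.04346362,  0.58669593,  1.20603526])}
side {'camera_matrix': array([[530.12449764,   0.        , 318.81290147],
       [  0.        , 530.12449764, 236.26744236],
       [  0.        ,   0.        ,   1.        ]]), 'R': array([[-0.74520071, -0.6666722 , -0.01496898],
       [-0.44519293,  0.51409465, -0.7331507 ],
       [ 0.49646666, -0.53968034, -0.67990145]]), 't': array([0.42755593, 0.31973126, 0.86406915])}
```

View pics/top1.png

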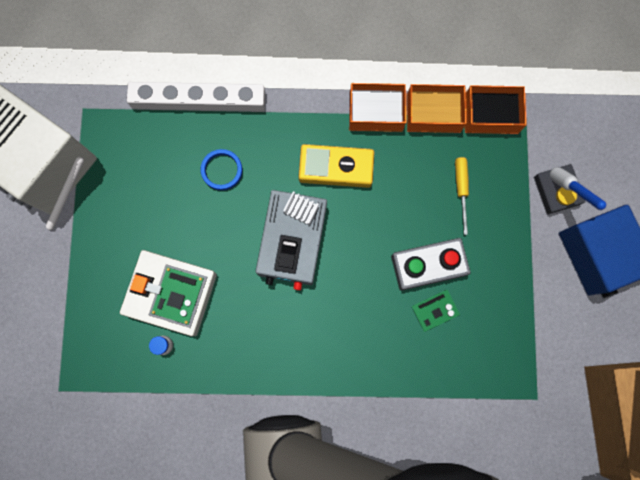

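View pics/side1.png

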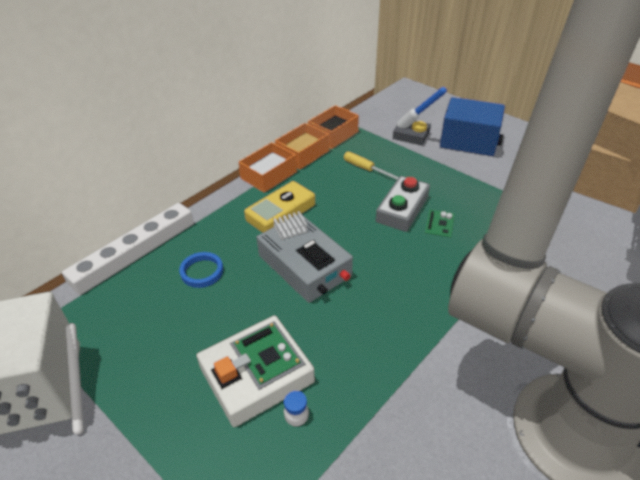

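```bash
cat > h.py <<'E'
from cell import monitor, viewer, robot
import cv2,numpy as np
def P(p): return p['camera_matrix']@np.c_[p['R'],p['t']]
def tri(a,ua,b,ub):
    X=cv2.triangulatePoints(P(a),P(b),np.float64(ua),np.float64(ub));return (X[:3]/X[3]).ravel()
def onz(p,u,z):
    d=p['R'].T@np.linalg.inv(p['camera_matrix'])@[u[0],u[1],1]; c=-p['R'].T@p['t']
    return c+d*(z-c[2])/d[2]
E
python3 - <<'E'
from h import *
t,s=viewer.camera_params('top'),viewer.camera_params('side')
for n,a,b,z in(('latch',(141,284),(226,369),.075),('rockstripe',(289,244),(311,246),.08),('green',(415,266),(399,202),.062),('red',(451,258),(411,184),.062)):
    print(n,tri(t,a,s,b).round(3),onz(t,a,z).round(3),onz(s,b,z).round(3))
A,B=cv2.imread('pics/top1.png'),cv2.imread('pics/side1.png')
c=lambda I,x,y,w=100,h=75:cv2.resize(I[y:y+h,x:x+w],(400,300),interpolation=cv2.INTER_CUBIC)
cv2.imwrite('pics/z.png',np.vstack([np.hstack([c(A,110,245),c(A,245,205)]),np.hstack([c(B,180,330),c(B,265,220)])]))
E
```

```text
latch [0.491 0.325 0.062] [0.49  0.322 0.075] [0.483 0.33  0.075]
rockstripe [0.576 0.023 0.076] [0.577 0.024 0.08 ] [0.571 0.025 0.08 ]
green [ 0.54  -0.238  0.05 ] [ 0.54  -0.235  0.062] [ 0.53  -0.226  0.062]
red [ 0.558 -0.313  0.05 ] [ 0.558 -0.31   0.062] [ 0.548 -0.3    0.062]
```

View pics/z.png

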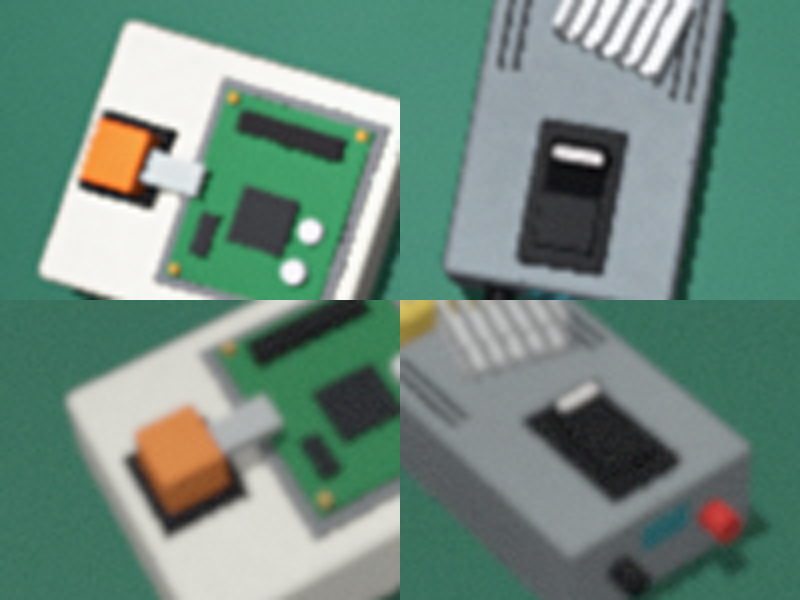

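```bash
cat >> h.py <<'E'
def delta(target,yawdeg):
    s=monitor.observe(); r,p,y=s['tool_rot']
    from scipy.spatial.transform import Rotation as Ro
    R=Ro.from_euler('xyz',[r,p,y])
    w=R.inv()*Ro.from_euler('xyz',[np.pi,0,np.radians(yawdeg)])
    print('d',(R.inv().apply(np.array(target)-s['tool_pos'])).round(4),'w',w.as_rotvec(degrees=True).round(1),'pos',np.round(s['tool_pos'],4),'yaw',np.degrees(y).round(1),'t',s['time'])
E
python3 - <<'E'
from h import *
t,s=viewer.camera_params('top'),viewer.camera_params('side')
for n,a,b,z in(('latch',(138.8,283.8),(225,364.5),.075),('stripe',(289.7,243.7),(309.5,244.5),.08)):
    print(n,tri(t,a,s,b).round(3),onz(t,a,z).round(3),onz(s,b,z).round(3))
print('pivot',onz(t,(288.25,253.75),.066))
delta((.5,-.05,.2),72)
E
```

```text
latch [0.49  0.325 0.076] [0.491 0.326 0.075] [0.491 0.325 0.075]
stripe [0.578 0.023 0.078] [0.578 0.023 0.08 ] [0.576 0.024 0.08 ]
pivot [0.55933471 0.0260617  0.066     ]
d [ 0.4737 -0.3573  0.0267] w [ -0.1  -0.1 -58.3] pos [ 0.1247 -0.5096  0.2261] yaw 13.7 t 0.1
```

>>> {"api": "move_arm", "payload": {"deltas": [{"x": 0.474,"y": -0.357,"z": 0.027,"wz": -58,"hand": 0},{"x": 0.474,"y": -0.357,"z": 0.027,"wz": -58,"hand": 0},{"x": 0.474,"y": -0.357,"z": 0.027,"wz": -58,"hand": 0},{"x": 0.474,"y": -0.357,"z": 0.027,"wz": -58,"hand": 0},{"x": 0.474,"y": -0.357,"z": 0.027,"wz": -58,"hand": 0},{"x": 0.474,"y": -0.357,"z": 0.027,"wz": -58,"hand": 0},{"x": 0.474,"y": -0.357,"z": 0.027,"wz": -58,"hand": 0},{"x": 0.474,"y": -0.357,"z": 0.027,"wz": -58,"hand": 0}]}}

```text
schema error: expected keys x, y, z, wx, wy, wz, hand
```

```bash
python3 -c "
from h import *
delta((.491,.3255,.17),72)"
```

```text
d [ 0.5542 -0.7241  0.0572] w [ -0.1  -0.1 -58.3] pos [ 0.1247 -0.5096  0.2261] yaw 13.7 t 0.1
```

All keys are needed in every row.

>>> {"api": "move_arm", "payload": {"deltas": [{"x": 0.474,"y": -0.357,"z": 0.027,"wx": 0,"wy": 0,"wz": -58,"hand": 0},{"x": 0.474,"y": -0.357,"z": 0.027,"wx": 0,"wy": 0,"wz": -58,"hand": 0},{"x": 0.474,"y": -0.357,"z": 0.027,"wx": 0,"wy": 0,"wz": -58,"hand": 0},{"x": 0.474,"y": -0.357,"z": 0.027,"wx": 0,"wy": 0,"wz": -58,"hand": 0},{"x": 0.474,"y": -0.357,"z": 0.027,"wx": 0,"wy": 0,"wz": -58,"hand": 0},{"x": 0.474,"y": -0.357,"z": 0.027,"wx": 0,"wy": 0,"wz": -58,"hand": 0},{"x": 0.474,"y": -0.357,"z": 0.027,"wx": 0,"wy": 0,"wz": -58,"hand": 0},{"x": 0.474,"y": -0.357,"z": 0.027,"wx": 0,"wy": 0,"wz": -58,"hand": 0}]}}

```text
time: 1.1
tool_pos: [0.4418, -0.1215, 0.2038]
tool_rot: [3.141, 0.0, 1.252]
contact_force: [0.8, -0.6, 1.2]
opening: 0.0166
```

```bash
python3 -c "
from h import *
delta((.491,.3255,.17),72)"
```

```text
d [ 0.4399 -0.0934  0.0337] w [ 0.   0.  -0.3] pos [ 0.4418 -0.1215  0.2038] yaw 71.7 t 1.1
```

>>> {"api": "move_arm", "payload": {"deltas": [{"x": 0.44,"y": -0.093,"z": 0.034,"wx": 0,"wy": 0,"wz": 0,"hand": 0},{"x": 0.44,"y": -0.093,"z": 0.034,"wx": 0,"wy": 0,"wz": 0,"hand": 0},{"x": 0.44,"y": -0.093,"z": 0.034,"wx": 0,"wy": 0,"wz": 0,"hand": 0},{"x": 0.44,"y": -0.093,"z": 0.034,"wx": 0,"wy": 0,"wz": 0,"hand": 0},{"x": 0.44,"y": -0.093,"z": 0.034,"wx": 0,"wy": 0,"wz": 0,"hand": 0},{"x": 0.44,"y": -0.093,"z": 0.034,"wx": 0,"wy": 0,"wz": 0,"hand": 0},{"x": 0.44,"y": -0.093,"z": 0.034,"wx": 0,"wy": 0,"wz": 0,"hand": 0},{"x": 0.44,"y": -0.093,"z": 0.034,"wx": 0,"wy": 0,"wz": 0,"hand": 0}]}}

```text
time: 2.1
tool_pos: [0.4896, 0.3269, 0.1688]
tool_rot: [-3.14, 0.001, 1.256]
contact_force: [0.3, -0.5, 0.1]
opening: 0.0007
```

```bash
python3 -c "
from h import *
delta((.491,.3255,.085),72)
p=viewer.camera_params('wrist')
I=viewer.read_camera('wrist')
cv2.imwrite('pics/w1.png',I[:,:,::-1])
X=np.array([.491,.3255,.075,1]);u=P(p)@X;print(u/u[2])
np.save('w1.npy',P(p))
print(monitor.observe()['contact_force'])
"
```

```text
d [-0.0008  0.0018  0.0837] w [-0.1  0.  -0. ] pos [0.4896 0.3269 0.1688] yaw 72.0 t 2.1
[310.42988251 238.77861527   1.        ]
[-0.07333647  0.19468909 -1.19237419]
```

View pics/w1.png

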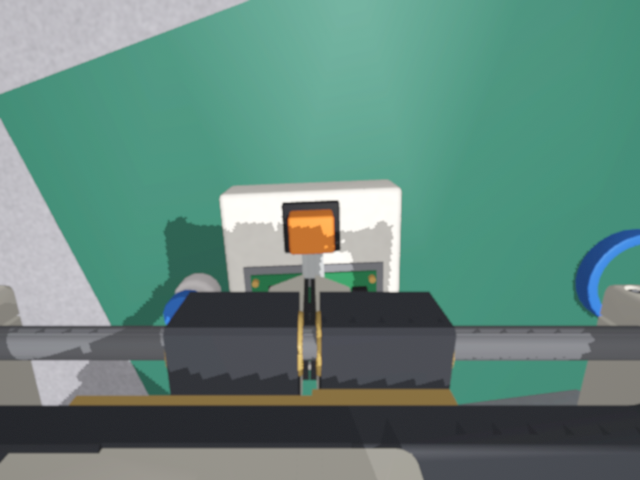

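>>> {"api": "move_arm", "payload": {"deltas": [{"x": 0.001,"y": 0.002,"z": 0.045,"wx": 0,"wy": 0,"wz": 0,"hand": 0},{"x": 0.001,"y": 0.002,"z": 0.084,"wx": 0,"wy": 0,"wz": 0,"hand": 0},{"x": 0.001,"y": 0.002,"z": 0.088,"wx": 0,"wy": 0,"wz": 0,"hand": 0},{"x": 0.001,"y": 0.002,"z": 0.092,"wx": 0,"wy": 0,"wz": 0,"hand": 0},{"x": 0.001,"y": 0.002,"z": 0.096,"wx": 0,"wy": 0,"wz": 0,"hand": 0},{"x": 0.001,"y": 0.002,"z": 0.098,"wx": 0,"wy": 0,"wz": 0,"hand": 0},{"x": 0.001,"y": 0.002,"z": 0.1,"wx": 0,"wy": 0,"wz": 0,"hand": 0},{"x": 0.001,"y": 0.002,"z": 0.1,"wx": 0,"wy": 0,"wz": 0,"hand": 0}]}}

```text
time: 3.15
tool_pos: [0.4934, 0.3241, 0.0706]
tool_rot: [3.14, -0.001, 1.252]
contact_force: [1.4, -1.9, 3.7]
opening: 0.0004
```

>>> {"api": "move_arm", "payload": {"deltas": [{"x": 0.002,"y": 0,"z": 0.002,"wx": 0,"wy": 0,"wz": 0,"hand": 0},{"x": 0.002,"y": 0,"z": 0.003,"wx": 0,"wy": 0,"wz": 0,"hand": 0},{"x": 0.002,"y": 0,"z": 0.004,"wx": 0,"wy": 0,"wz": 0,"hand": 0},{"x": 0.002,"y": 0,"z": 0.004,"wx": 0,"wy": 0,"wz": 0,"hand": 0}]}}

```text
time: 3.65
tool_pos: [0.4934, 0.3259, 0.0671]
tool_rot: [3.141, -0.0, 1.252]
contact_force: [-2.6, -4.8, 12.2]
opening: 0.0005
```

>>> {"api": "move_arm", "payload": {"deltas": [{"x": 0,"y": 0,"z": 0.001,"wx": 0,"wy": 0,"wz": 0,"hand": 0},{"x": 0,"y": 0,"z": 0.0015,"wx": 0,"wy": 0,"wz": 0,"hand": 0},{"x": 0,"y": 0,"z": 0.0015,"wx": 0,"wy": 0,"wz": 0,"hand": 0}]}}

```text
time: 4.03
tool_pos: [0.4935, 0.3259, 0.0669]
tool_rot: [3.14, -0.001, 1.252]
contact_force: [-4.4, -5.3, 21.9]
opening: 0.0002
```

```bash
python3 -c "
from h import *
delta((.4934,.3259,.17),72)
I=viewer.read_camera('side')
cv2.imwrite('pics/s2.png',cv2.resize(I[300:450,120:320,::-1],(800,600),interpolation=cv2.INTER_CUBIC))
"
```

```text
d [ 0.      0.     -0.1031] w [ 0.1 -0.  -0.2] pos [0.4935 0.3259 0.0669] yaw 71.8 t 4.025
```

View pics/s2.png

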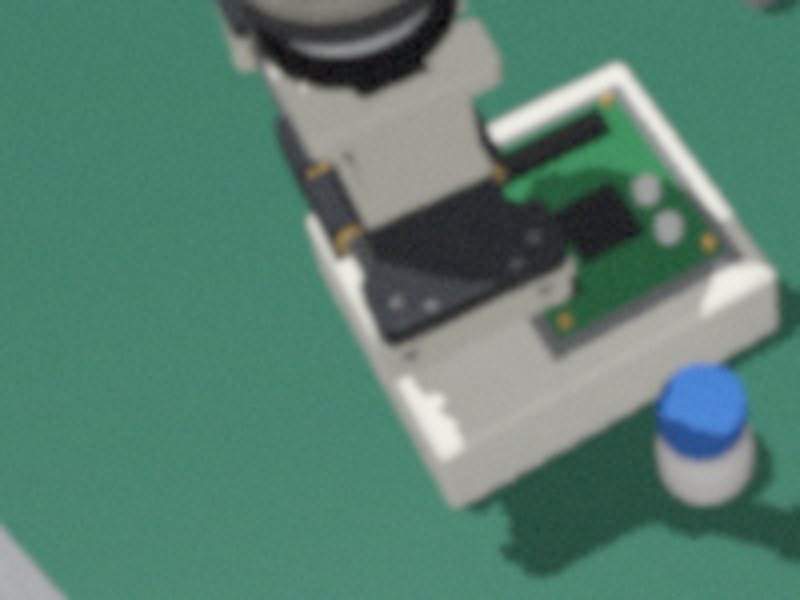

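>>> {"api": "move_arm", "payload": {"deltas": [{"x": 0,"y": 0,"z": -0.05,"wx": 0,"wy": 0,"wz": 0,"hand": 0},{"x": 0,"y": 0,"z": -0.1,"wx": 0,"wy": 0,"wz": 0,"hand": 0},{"x": -0.261,"y": 0.175,"z": -0.1,"wx": 0,"wy": 0,"wz": 81,"hand": 0},{"x": -0.261,"y": 0.175,"z": -0.1,"wx": 0,"wy": 0,"wz": 81,"hand": 0},{"x": -0.261,"y": 0.175,"z": -0.1,"wx": 0,"wy": 0,"wz": 81,"hand": 0},{"x": -0.261,"y": 0.175,"z": -0.1,"wx": 0,"wy": 0,"wz": 81,"hand": 0},{"x": -0.261,"y": 0.175,"z": -0.1,"wx": 0,"wy": 0,"wz": 81,"hand": 0},{"x": -0.261,"y": 0.175,"z": -0.1,"wx": 0,"wy": 0,"wz": 81,"hand": 0}]}}

```text
time: 5.08
tool_pos: [0.5783, 0.0193, 0.1635]
tool_rot: [-3.142, 0.001, 0.115]
contact_force: [-0.4, 1.3, -0.0]
opening: 0.0004
```

>>> {"api": "move_arm", "payload": {"deltas": [{"x": 0,"y": 0,"z": 0,"wx": 0,"wy": 0,"wz": 0,"hand": 0}]}}

```text
time: 5.2
tool_pos: [0.5774, 0.0229, 0.1636]
tool_rot: [-3.141, 0.001, 0.127]
contact_force: [0.4, 0.1, -0.5]
opening: 0.0006
```

```bash
python3 -c "
from h import *
delta((.578,.023,.16),-9)
I=viewer.read_camera('side');J=viewer.read_camera('top')
c=lambda I,x,y:cv2.resize(I[y:y+75,x:x+100,::-1],(400,300),interpolation=cv2.INTER_CUBIC)
cv2.imwrite('pics/s3.png',np.hstack([c(J,110,245),c(I,180,330)]))
"
```

```text
d [ 0.0006 -0.      0.0036] w [-0.   0.1 16.3] pos [0.5774 0.0229 0.1636] yaw 7.3 t 5.2
```

View pics/s3.png

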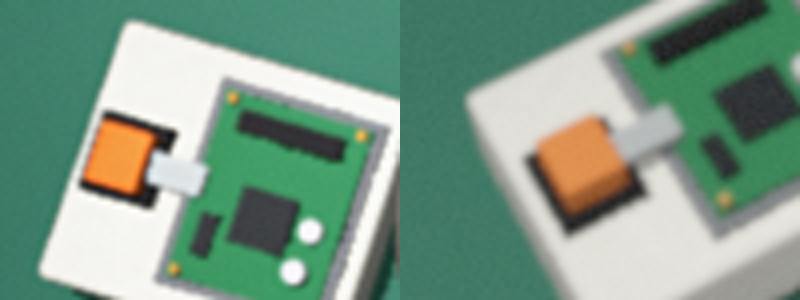

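>>> {"api": "move_arm", "payload": {"deltas": [{"x": 0,"y": 0,"z": 0.04,"wx": 0,"wy": 0,"wz": 10,"hand": 0},{"x": 0,"y": 0,"z": 0.06,"wx": 0,"wy": 0,"wz": 16,"hand": 0},{"x": 0,"y": 0,"z": 0.076,"wx": 0,"wy": 0,"wz": 16,"hand": 0},{"x": 0,"y": 0,"z": 0.08,"wx": 0,"wy": 0,"wz": 16,"hand": 0},{"x": 0,"y": 0,"z": 0.084,"wx": 0,"wy": 0,"wz": 16,"hand": 0},{"x": 0,"y": 0,"z": 0.088,"wx": 0,"wy": 0,"wz": 16,"hand": 0},{"x": 0,"y": 0,"z": 0.091,"wx": 0,"wy": 0,"wz": 16,"hand": 0},{"x": 0,"y": 0,"z": 0.091,"wx": 0,"wy": 0,"wz": 16,"hand": 0}]}}

```text
time: 6.3
tool_pos: [0.5781, 0.023, 0.0738]
tool_rot: [3.141, -0.001, -0.152]
contact_force: [1.5, 0.1, 2.5]
opening: 0.0006
```

>>> {"api": "move_arm", "payload": {"deltas": [{"x": 0,"y": 0,"z": 0.001,"wx": 0,"wy": 0,"wz": 0,"hand": 0},{"x": 0,"y": 0,"z": 0.002,"wx": 0,"wy": 0,"wz": 0,"hand": 0},{"x": 0,"y": 0,"z": 0.003,"wx": 0,"wy": 0,"wz": 0,"hand": 0},{"x": 0,"y": 0,"z": 0.003,"wx": 0,"wy": 0,"wz": 0,"hand": 0}]}}

```text
time: 6.8
tool_pos: [0.578, 0.023, 0.0721]
tool_rot: [3.141, -0.001, -0.152]
contact_force: [-1.4, 0.6, 15.5]
opening: 0.0006
```

>>> {"api": "move_arm", "payload": {"deltas": [{"x": 0,"y": 0,"z": 0.001,"wx": 0,"wy": 0,"wz": 0,"hand": 0},{"x": 0,"y": 0,"z": 0.001,"wx": 0,"wy": 0,"wz": 0,"hand": 0}]}}

```text
time: 7.05
tool_pos: [0.578, 0.023, 0.072]
tool_rot: [3.141, -0.002, -0.152]
contact_force: [-2.8, 0.4, 21.1]
opening: 0.0002
```

>>> {"api": "move_arm", "payload": {"deltas": [{"x": 0,"y": 0,"z": -0.05,"wx": 0,"wy": 0,"wz": 0,"hand": 0},{"x": 0,"y": 0,"z": -0.095,"wx": 0,"wy": 0,"wz": 0,"hand": 0},{"x": 0.0015,"y": 0.261,"z": -0.095,"wx": 0,"wy": 0,"wz": -22,"hand": 0},{"x": 0.0015,"y": 0.261,"z": -0.095,"wx": 0,"wy": 0,"wz": -22,"hand": 0},{"x": 0.0015,"y": 0.261,"z": -0.095,"wx": 0,"wy": 0,"wz": -22,"hand": 0},{"x": 0.0015,"y": 0.261,"z": -0.095,"wx": 0,"wy": 0,"wz": -22,"hand": 0},{"x": 0.0015,"y": 0.261,"z": -0.095,"wx": 0,"wy": 0,"wz": -22,"hand": 0},{"x": 0.0015,"y": 0.261,"z": -0.095,"wx": 0,"wy": 0,"wz": -22,"hand": 0}]}}

```text
time: 8.05
tool_pos: [0.5385, -0.2355, 0.1635]
tool_rot: [-3.139, 0.002, 0.229]
contact_force: [0.1, 0.2, -0.3]
opening: 0.0004
```

```bash
python3 -c "
from h import *
delta((.54,-.235,.15),13.5)
I=viewer.read_camera('side');J=viewer.read_camera('top')
p=viewer.camera_params('wrist');W=viewer.read_camera('wrist')
for X in((.54,-.235,.062),(.558,-.310,.062)):
  u=P(p)@np.r_[X,1];print(u/u[2])
c=lambda I,x,y:cv2.resize(I[y:y+75,x:x+100,::-1],(400,300),interpolation=cv2.INTER_CUBIC)
cv2.imwrite('pics/s4.png',np.vstack([np.hstack([c(J,245,205),c(I,265,220)]),np.hstack([cv2.resize(W[:,:,::-1],(400,300)),c(I,350,160)])]))
"
```

```text
d [ 0.0016 -0.0001  0.0135] w [-0.1  0.1 -0.4] pos [ 0.5385 -0.2355  0.1635] yaw 13.1 t 8.05
[311.52293893 234.69092435   1.        ]
[418.20260354 234.38317213   1.        ]
```

View pics/s4.png

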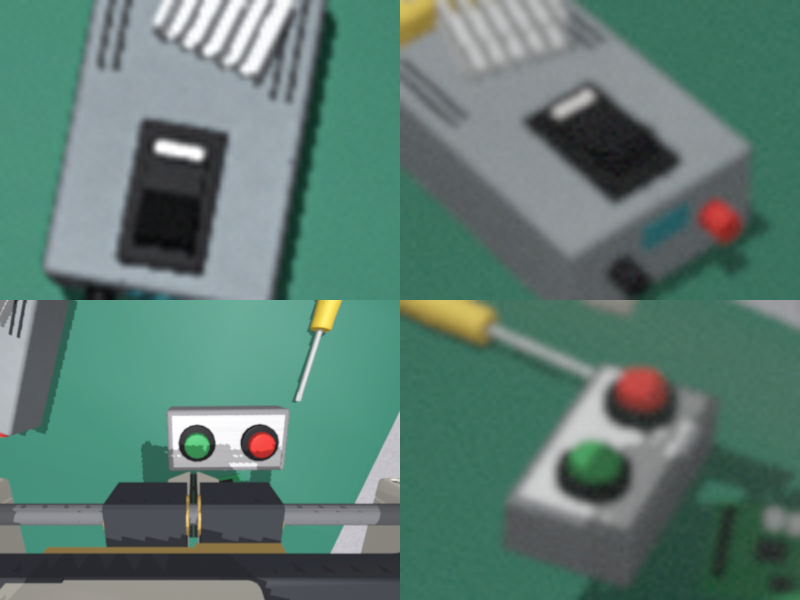

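>>> {"api": "move_arm", "payload": {"deltas": [{"x": 0.003,"y": 0.001,"z": 0.05,"wx": 0,"wy": 0,"wz": 0,"hand": 0},{"x": 0.003,"y": 0.001,"z": 0.085,"wx": 0,"wy": 0,"wz": 0,"hand": 0},{"x": 0.003,"y": 0.001,"z": 0.097,"wx": 0,"wy": 0,"wz": 0,"hand": 0},{"x": 0.003,"y": 0.001,"z": 0.1,"wx": 0,"wy": 0,"wz": 0,"hand": 0},{"x": 0.003,"y": 0.001,"z": 0.103,"wx": 0,"wy": 0,"wz": 0,"hand": 0},{"x": 0.003,"y": 0.001,"z": 0.106,"wx": 0,"wy": 0,"wz": 0,"hand": 0},{"x": 0.003,"y": 0.001,"z": 0.108,"wx": 0,"wy": 0,"wz": 0,"hand": 0},{"x": 0.003,"y": 0.001,"z": 0.108,"wx": 0,"wy": 0,"wz": 0,"hand": 0}]}}

```text
time: 9.2
tool_pos: [0.5436, -0.2356, 0.0572]
tool_rot: [3.14, -0.002, 0.232]
contact_force: [3.0, 1.0, 2.9]
opening: 0.0009
```

>>> {"api": "move_arm", "payload": {"deltas": [{"x": 0,"y": 0,"z": 0.001,"wx": 0,"wy": 0,"wz": 0,"hand": 0},{"x": 0,"y": 0,"z": 0.002,"wx": 0,"wy": 0,"wz": 0,"hand": 0},{"x": 0,"y": 0,"z": 0.0025,"wx": 0,"wy": 0,"wz": 0,"hand": 0},{"x": 0,"y": 0,"z": 0.0025,"wx": 0,"wy": 0,"wz": 0,"hand": 0}]}}

```text
time: 9.7
tool_pos: [0.5436, -0.2356, 0.056]
tool_rot: [3.14, -0.002, 0.232]
contact_force: [-0.2, 2.4, 14.8]
opening: 0.0003
```

>>> {"api": "move_arm", "payload": {"deltas": [{"x": 0,"y": 0,"z": -0.01,"wx": 0,"wy": 0,"wz": 0,"hand": 0},{"x": 0,"y": 0,"z": -0.05,"wx": 0,"wy": 0,"wz": 0,"hand": 0},{"x": 0,"y": 0,"z": -0.11,"wx": 0,"wy": 0,"wz": 0,"hand": 0},{"x": -0.1,"y": 0,"z": -0.16,"wx": 0,"wy": 0,"wz": 0,"hand": 0},{"x": -0.15,"y": 0,"z": -0.16,"wx": 0,"wy": 0,"wz": 0,"hand": 0},{"x": -0.15,"y": 0,"z": -0.16,"wx": 0,"wy": 0,"wz": 0,"hand": 0},{"x": -0.15,"y": 0,"z": -0.16,"wx": 0,"wy": 0,"wz": 0,"hand": 0}]}}

```text
time: 10.58
tool_pos: [0.3947, -0.2702, 0.2145]
tool_rot: [3.142, 0.001, 0.229]
contact_force: [0.6, -1.0, -0.2]
opening: 0.0003
```

```bash
python3 -c "
from h import *
J=viewer.read_camera('top');I=viewer.read_camera('side')
c=lambda I,x,y,f=1:cv2.resize(I[y:y+75*f,x:x+100*f,::-1],(400,300),interpolation=cv2.INTER_CUBIC)
cv2.imwrite('pics/s5.png',np.vstack([np.hstack([c(J,120,160,4),c(J,370,220)]),np.hstack([c(I,180,150,3),c(I,350,160)])]))
"
```

```text
(no output)
```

View pics/s5.png

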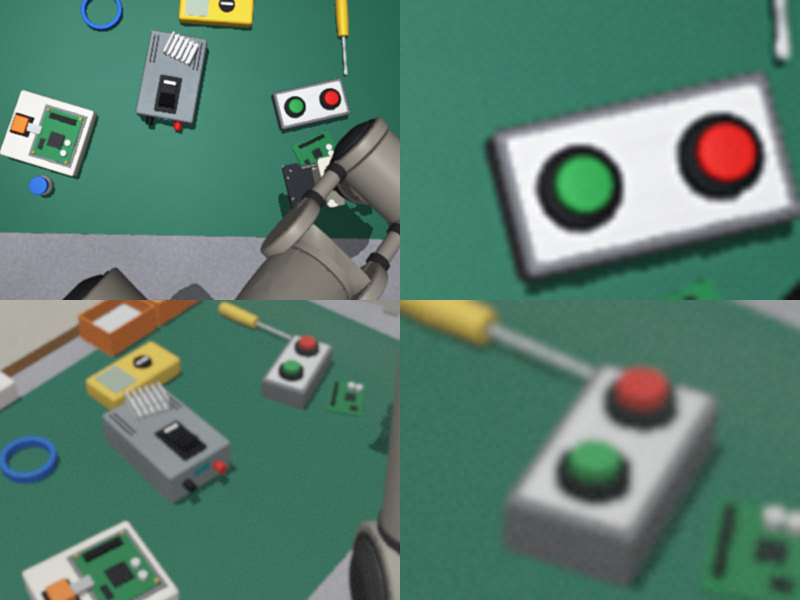

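The key is down, the striped rocker end is down, the green button is back out, and the control box and loose items are in the same places. I'm handing it in.

```bash
python3 -c "
from cell import robot
print(robot.hand_in())"
```

```text
the job is handed in; nothing more can be done
None
```

The test was run in the order asked and handed in at about 10.7 s on the robot's clock, with the arm clear and touching nothing.

| Step | Tip height at stop | Force at stop | Expected height |
|---|---|---|---|
| Latch key down | 66.9 mm | about 22 N | 67 mm |
| Rocker ON end down | 72.0 mm | about 21 N | 72 mm |
| Green button in, then released | 56.0 mm | about 15 N | 56 mm |

- **Last pictures:** the key is down and locks the board, the striped rocker end is down, and the green button is back out. The red button was not touched, and the control box and the loose things in view show no movement.
- **Disagreements:** the wrist camera placed the latch key and the green button about 4 mm farther out than the fixed cameras did. My first side-view picks for the buttons also gave heights about 12 mm too low. I aimed between the estimates for the latch and green button, and the presses landed well within the faces.

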